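Dock a tablet plate in the scanner corner and latch it

ROBOT

A 6-joint arm with a two-finger parallel gripper is mounted at the origin on the work surface. World frame = base frame: x ahead of the robot, y to its left, z up, the work surface at z = 0. Lengths are in mm, angles in degrees, forces in N, time in s.
With the tool pointing down it reaches from about 325 to 775 mm from the base axis. Payload 5.5 kg.
Tool frame: the origin (TCP) lies at the very end of the fingers, on their centre line; the grasp point (between the pads) lies 19 mm behind it; z points along the fingers, y is the line along which they close (so a half turn about z gives the same grasp; the last joint's range is limited). The gripper opens to 85 mm and grips with 20 to 120 N. Pads are 22 mm wide; open, the fingers measure 114 mm over their backs; the gripper's body (76 mm by 85 mm) begins 54 mm behind the grasp point. The pads swing forward as they close: fully open they stand 13 mm farther back than shut.
Start: joints at [-67.305, 5.22, 70.514, -0, 104.267, -3.249], TCP at [262.493, -539.55, 231.275] pointing down, gripper open.
Joint ranges: [-164.24, 164.24], [-49.07, 125.15], [9.68, 141.18], [-86.29, 266.29], [3.28, 154.24], [-151.56, 151.56]. Speed limits (degrees/s): [147.25, 147.25, 172.46, 180, 180, 180].

INTERFACE

Orientations are given as a 3x3 rotation matrix whose columns are the frame's x, y, z axes.
In Python, from rig import telemetry, capture, camera_params, job_done gives the robot as it stands.
- The arm moves only by the tool play_rows, never from a script. Its argument "increments" is a list of rows, each an object with "slide": the shift along the world's x, y, z in cm, a list of three; "twist": the turn, a rotation vector about the world's x, y, z in rad, a list of three. In form: [{"slide": [tx, ty, tz], "twist": [ax, ay, az]}, ...]. A call has exactly 5 rows; each row is the pose to reach, as a shift and turn from the pose commanded when the call began; what a row does not reach only later rows make up. A row lasts 1/8 s, in which the tool goes at most 62.5 mm and 10.7 degrees, less where a joint would pass 70% of its speed; a pose out of reach is approached as far as the arm can. A call with a gripper value outside its range is refused whole. "fingers" is the finger opening in cm, from 0 to 8.54, set as the call begins (left out, the last holds). The fingers move at their own pace and stop on an object; "squeeze" is the grip in N (left out, the last holds). Time passes only in rows, so rows that repeat a pose let the fingers close, or fill a call up. It gives the time, the measured TCP pose, the force, the opening and the grip force at its end, in the units of the state.
- telemetry.state(): the state, without advancing time (a new reading comes with each control period).
- capture(name): name is "scene" or "side" or "wrist"; returns (picture, depth): 400x640x3 uint8, red, green, blue; 400x640 float32, mm along the optical axis (not along the pixel's ray), 0 where there is no reading.
- camera_params(name): a dict with "camera_matrix" (3x3 intrinsics, pixels), "eye" and "orientation" of the camera in the world. Camera axes: x right, y down, z forward; pixel columns grow to the right and rows downward; lengths in mm; the calibration is good to about 2 mm. The wrist camera is an equidistant fisheye: a pixel r from the principal point sees the ray r / f radians off the axis. A picture is of the moment at which its call begins: read the wrist's pose just before it. camera_params takes no time and is no camera call; for the wrist camera it gives the pose at the moment of the call.
- job_done(): hands the job in; it is judged then, once.
The state is a dict: "clock": time; "qpos": joint angles; "qd": joint speeds; "effort": joint torques, N m; "tool_pos": TCP position; "ee_rot": TCP orientation; "ft_force": force on the tool from outside, world axes, zero at the start; "wrist_torque": the same for the moment, N m; "opening": opening from 0.0 (shut) to 1.0 (fully open); "finger_force": force on a finger pad.
Only numpy, scipy, OpenCV 4.12 (cv2) and the standard library are available. Lean on these libraries where they do the work, as an engineer would, in place of code of your own. Each camera call takes 0.05 s, during which the arm holds its last target. There are 200 camera calls.

TASK

Slide the tablet plate flat across the bench into the corner of the scanner's two dark steel stops until its long edge is flush against the far stop and its short edge is flush against the side stop. Only then swing the latch arm fully round to its end stop, in front of the plate's near edge, leaving the plate seated. Do not lift or tip the plate, since the tablets would fall out, and leave the beaker, the jar and the weight where they stand.

Things in the scene. Friction and masses are not known exactly. Their poses are not given: they have to be found in the camera images.
- plate: Loose aluminium plate, 86 mm along its x, 127 mm along its y, 18 mm high, 0.3 kg, 12 white tablets in pockets on top (2 mm higher). Too wide to grip; slides. Origin: centre of its underside. Starts on the robot's side of the far stop, right of the side stop, turned at most 17 degrees from its docked direction; either end may go to the side stop.
- dock: Fixed docking corner of a low white scanner. Origin: inner corner where the faces of the two stops meet, on the bench; z up. Docked, the plate has its 127 mm edge on the far stop and its 86 mm edge on the side stop: its origin at x = -43, y = -63.5 mm in this frame, axes parallel. The scanner body fills x = 30 to 115, y = -138 to 12 mm, 35 mm high.
- far_stop (a point): Middle of the far stop's face, 11 mm above the bench: a dark steel bar in front of the scanner, face at x = 0 of the dock frame, facing its -x, from y = 12 to -138 mm, 12 mm thick, 22 mm high.
- side_stop (a point): Middle of the side stop's face, 11 mm above the bench: a dark steel bar, face at y = 0 of the dock frame, facing its -y, from x = 0 to -78 mm, 12 mm thick, 22 mm high.
- latch (a joint): Latch arm turning level on an upright pivot by the side stop's near end; light friction, stays where left. In rad, growing counter-clockwise seen from above: 0 (open) the arm points along (-1, +1) in the dock's x, y, away from the plate; 0.785 along -x; 2.356 (closed, end stop) along -y, 2 mm clear of the docked plate's near edge. Starts at 0 to 0.7.
- latch_pivot (a point): Point on the latch's pivot axis, 12 mm above the bench, at x = -94, y = 12 mm in the dock frame.
- latch_knob (a point): Point on the axis of the latch's upright round black knob, 45 mm above the bench. The knob is 15 mm in diameter, its top is 62 mm above the bench, and it stands 72 mm from the pivot on a flat dark steel arm 12 mm wide and 80 mm long, 7 to 17 mm above the bench.
- beaker: Glass beaker, 66 mm across, 85 mm high, standing left of the dock; bystander. Origin: centre of its underside.
- jar: Amber glass jar with a white cap, 60 mm across, 90 mm high, standing right of the dock; bystander. Origin: centre of its underside.
- weight: Steel check weight with a small knob on top, 32 mm across, 44 mm high, standing left of the latch; bystander. Origin: centre of its underside.
Things that resemble listed ones, but are neither listed nor needed, are in the scene too. What is meant by the plate is not yellow, and is the larger of those in its own colour.

How it is judged (in metres and radians):
On the way:
1. the plate is flush against both stops (within 2.5 mm and 0.025 rad) while the latch is not yet closed (below 1.9 rad) (x of plate in the frame of dock between -0.0455 and -0.0405 m and y of plate in the frame of dock between -0.066 and -0.061 m and angle between the x axis of plate and the x axis of dock, either way round below 0.025 rad and height (world z) of plate below 0.003 m and angle between plate's own z axis and vertical below 0.03 rad and value of joint latch below 1.9 rad), for 0.2 s.
At the end, for the whole second after the job is handed in: The plate lies flat and at rest on the bench, its origin within 2.5 mm of the docked position along each dock axis and its edges within 0.025 rad of the stops; the latch is closed (joint above 2.26 rad) and at rest (x of plate in the frame of dock between -0.0455 and -0.0405 m and y of plate in the frame of dock between -0.066 and -0.061 m and angle between the x axis of plate and the x axis of dock, either way round below 0.025 rad and height (world z) of plate below 0.003 m and angle between plate's own z axis and vertical below 0.03 rad and value of joint latch above 2.26 rad and linear speed of plate below 0.01 m/s and velocity of joint latch below 0.05 rad/s); the robot touches nothing.
It fails at once if the plate is lifted or tipped (12 mm or 0.17 rad) (height (world z) of plate above 0.012 m or angle between plate's own z axis and vertical above 0.17 rad).
It fails at once if the beaker, the jar or the weight is moved by more than 20 mm or tipped over (distance of any of beaker, jar, weight from where it was at the start of the episode above 0.02 m or angle between any of beaker, jar, weight's own z axis and vertical above 0.3 rad).
It also fails if it takes over 62 s, if anything falls off the work surface, if the arm or the gripper's body presses on something with over 40 N, if the wrist force passes 120 N, or if a joint passes its speed limit or range.

## Working session

There is one attempt and no reset: what is moved stays moved. The work goes in short steps, Python scripts to look and compute and a tool call to move; the robot and the scene stay as the last step left them, time stands still between calls to the robot, and variables do not carry over. Pictures are saved under pics/ and viewed, at most 10 in all, crops included, and the job is handed in when it is done.

Besides the shell and the picture viewer there is one more tool, called after "Call:" in YAML: its name, and indented under it one key for each argument. play_rows: Moves the arm, as the interface text tells. Its arguments: {"type":"object","properties":{"increments":{"type":"array"},"fingers":{"type":"number"},"squeeze":{"type":"number"}},"required":["increments"]}

```bash
mkdir -p pics; ls; python3 - <<'E'
from rig import telemetry, capture, camera_params
import cv2,numpy as np
for n in ("scene","side"):
    p,d=capture(n); c=camera_params(n); cv2.imwrite(f"pics/{n}0.png",p[:,:,::-1]); np.savez(f"{n}0.npz",p=p,d=d)
    print(n,{k:np.round(v,3).tolist() for k,v in c.items() if k!='name'})
E
```

```text
pics
scene {'camera_matrix': [[440.827, 0.0, 320.049], [0.0, 440.827, 198.949], [0.0, 0.0, 1.0]], 'eye': [852.978, -478.651, 754.206], 'orientation': [[0.863, 0.385, -0.326], [0.504, -0.681, 0.53], [-0.018, -0.622, -0.783]]}
side {'camera_matrix': [[424.682, 0.0, 318.157], [0.0, 424.682, 207.086], [0.0, 0.0, 1.0]], 'eye': [363.184, 538.794, 697.277], 'orientation': [[-0.948, -0.23, 0.219], [-0.317, 0.715, -0.623], [-0.013, -0.661, -0.751]]}
```

View pics/scene0.png

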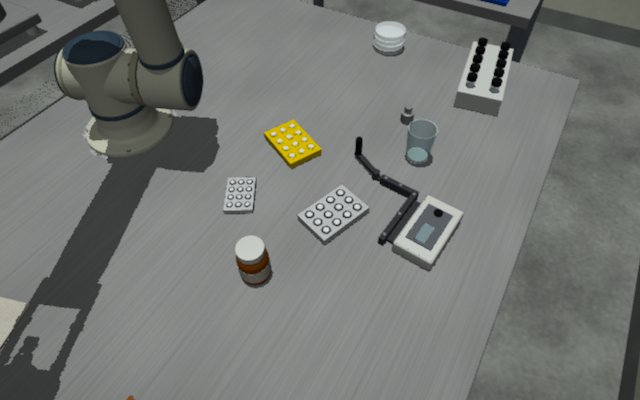

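View pics/side0.png

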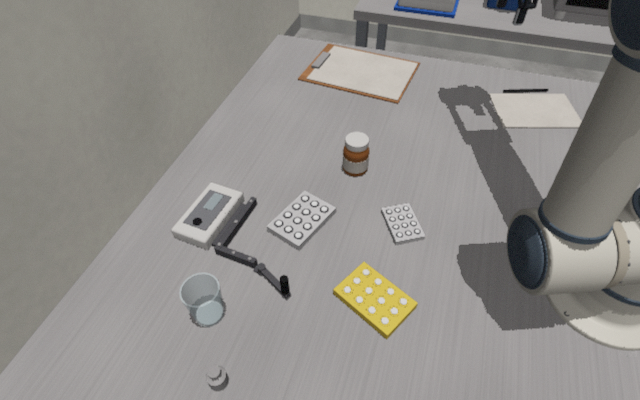

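The scene view shows the plate at about (334,213), the stops at (400,215), the pivot at (377,177), the knob at (359,145), the jar at (253,262), the beaker at (420,143) and the weight at (407,115). The side view shows the plate at (302,219), the far stop at (237,222), the side stop at (236,256) and the knob at (285,285).

```bash
cat > h.py <<'E'
import numpy as np,cv2
from rig import camera_params
def world(n,d):
    c=camera_params(n);K=np.array(c['camera_matrix']);v,u=np.mgrid[:400,:640]
    r=np.stack([(u-K[0,2])/K[0,0],(v-K[1,2])/K[1,1],np.ones_like(u,float)],-1)
    return (r*d[...,None])@np.array(c['orientation']).T+np.array(c['eye'])
def cast(n,uv,z):
    c=camera_params(n);K=np.array(c['camera_matrix']);uv=np.atleast_2d(uv).astype(float)
    r=np.c_[(uv-K[:2,2])/np.diag(K)[:2],np.ones(len(uv))]@np.array(c['orientation']).T;e=np.array(c['eye'])
    return e+r*((z-e[2])/r[:,2])[:,None]
def blob(m,uv,R=60):
    w=np.zeros_like(m);cv2.circle(w,uv,R,1,-1);m=m&w
    n,l,s,c=cv2.connectedComponentsWithStats(m)
    i=1+np.argmax(s[1:,4]);return (l==i).astype(np.uint8)
def rect(P):
    (c,s,a)=cv2.minAreaRect(P[:,:2].astype(np.float32));return np.round(c,1),np.round(s,1),round(a,2)
E
cat > m.py <<'E'
from h import *
seeds={'scene':dict(plate=(334,213),far=(400,217),side=(397,186),knob=(359,146),arm=(368,165),jar=(253,262),beaker=(420,143),weight=(407,115)),
'side':dict(plate=(302,219),far=(237,222),side=(236,256),knob=(285,285),arm=(271,278),jar=(356,155),beaker=(203,300),weight=(216,377))}
for n in seeds:
    f=np.load(n+'0.npz');p=f['p'];d=f['d'];W=world(n,d);z=W[...,2];V=p.max(2);S=seeds[n]
    ok=d>0
    print(n)
    m=blob((ok&(z>10)&(z<26)&(V>85)).astype(np.uint8),S['plate'],48);print('plate',m.sum(),rect(W[m>0]),np.median(z[m>0]))
    dark=(V<75)&ok
    m=blob((dark&(z>18.5)&(z<28)).astype(np.uint8),S['far'],60);print('stops',m.sum(),rect(W[m>0]),np.median(z[m>0]))
    # split
    m=blob((dark&(z>30)&(z<75)).astype(np.uint8),S['knob'],25);Q=W[m>0];print('knob',m.sum(),rect(Q),z[m>0].max());T=Q[Q[:,2]>57];print(' top',len(T),T.mean(0) if len(T) else '')
    m=blob((dark&(z>11)&(z<22)).astype(np.uint8),S['arm'],30);print('arm',m.sum(),rect(W[m>0]))
    for k in('jar','beaker','weight'):
        w=np.zeros((400,640),np.uint8);cv2.circle(w,S[k],30,1,-1);Q=W[(w>0)&ok&(z>15)&(z<110)];print(k,len(Q),rect(Q),Q[:,2].max())
    cv2.imwrite(f'pics/{n}crop.png',cv2.resize(p[120:310,170:490] if n=='side' else p[100:290,240:490],None,fx=2.5,fy=2.5,interpolation=2)[:,:,::-1])
E
python3 m.py
```

```text
scene
plate 1955 (array([585.8,   8.1]), array([128.8,  87.8]), 71.39) 18.988204743639244
stops 426 (array([670.9,  67.5]), array([147.7,  89.2]), 84.91) 22.20273366355633
knob 78 (array([553.7, 181.4]), array([11.3, 14.2]), 48.18) 64.40404686184252
 top 27 [553.4678279  181.5212045   61.48414143]
arm 153 (array([584.8, 166. ]), array([13.2, 87.3]), 60.35)
jar 1327 (array([ 524.6, -186.8]), array([57.6, 56.7]), 1.21) 94.63076121840618
beaker 1040 (array([644.7, 290. ]), array([ 65.1, 147.7]), 41.4) 88.17225172506403
weight 709 (array([646. , 303.9]), array([ 60.6, 169.5]), 27.16) 87.38195160344446
side
plate 2029 (array([586.,  10.]), array([128.4,  87.7]), 71.25) 18.032303976646972
stops 83 (array([703.2,  65.9]), array([132.1,   4.1]), 85.75) 21.266160425802468
knob 117 (array([552.9, 187.3]), array([13.8, 14. ]), 15.41) 64.46250338995424
 top 56 [552.96736887 187.70311696  61.48003223]
arm 71 (array([582.3, 173. ]), array([10. , 81.5]), 62.26)
jar 951 (array([ 521.3, -178.8]), array([57.7, 57.9]), 66.73) 93.29357685697846
beaker 1635 (array([670. , 261.7]), array([64.7, 65.2]), 73.28) 89.41988435612893
weight 380 (array([598. , 365.2]), array([30.3, 27.9]), 53.72) 46.630785495883856
```

View pics/scenecrop.png

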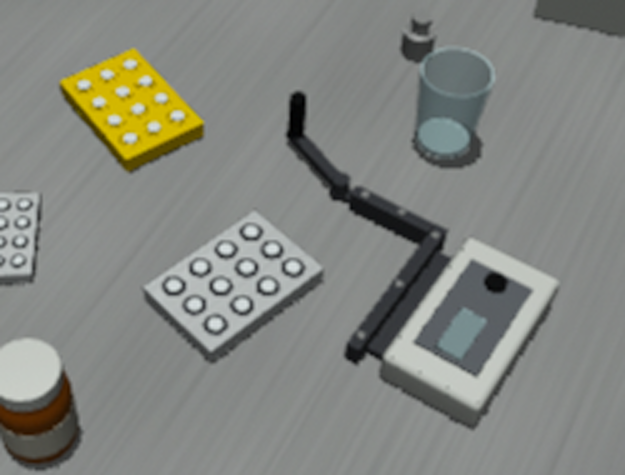

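```bash
python3 - <<'E'
from rig import telemetry
from h import *
s=telemetry.state();print(np.round(s['ee_rot'],3).tolist(),s['tool_pos'],s['clock'],s['ft_force'])
# dock yaw: line fits on the dark-edge of stops
for n in('scene','side'):
    f=np.load(n+'0.npz');p=f['p'];d=f['d'];W=world(n,d);z=W[...,2]
    dm=(p.max(2)<75)&(d>0)&(z>18.5)&(z<28)
    P=W[dm];c,s_=np.cos(np.radians(-5)),np.sin(np.radians(-5))
    D=(P[:,:2]-[709.3,127.4])@np.array([[c,-s_],[s_,c]])
    a=(D[:,1]>-142)&(D[:,1]<-5)&(D[:,0]>-12)&(D[:,0]<20)
    b=(D[:,0]>-82)&(D[:,0]<-5)&(D[:,1]>-10)&(D[:,1]<22)
    for nm,k in(('far',a),('side',b)):
        Q=D[k]; 
        if len(Q)>10: print(n,nm,len(Q),rect(Q),Q.min(0),Q.max(0))
    # scanner body white top
    m=(d>0)&(z>30)&(z<40)&(W[...,0]>690)&(W[...,0]<860)&(W[...,1]<170)&(W[...,1]>-40);print('scanner',rect(W[m]),m.sum())
E
```

```text
[[0.899, 0.437, -0.001], [0.437, -0.899, 0.002], [0.0, -0.002, -1.0]] [ 262.39205628 -539.2959583   230.22432756] 0.1 [ 0.30071595  0.0560009  -0.15154454]
scene far 278 (array([  5.3, -71.8]), array([130.3,  12.5]), 89.91) [  -0.83189338 -136.9724031 ] [11.69152666 -6.67291201]
scene side 117 (array([-41.8,   5.5]), array([10.2, 71.4]), 89.52) [-77.48646551   0.39977001] [-6.03171749 10.8922869 ]
scanner (array([775.2,  58.5]), array([149.3,  82.1]), 84.8) 1925
side far 78 (array([  1.4, -68.4]), array([  7., 119.]), 0.28) [  -2.21045094 -127.9159161 ] [ 4.82532346 -8.90154282]
side side 45 (array([-42.6,  15.4]), array([73.2,  6.1]), 5.03) [-79.23246817   9.17688141] [-5.88059026 16.4347438 ]
scanner (array([774.3,  63.5]), array([147. ,  81.3]), 84.73) 1417
```

The dock corner is at about (709,128) with yaw -5.1°. The plate is at (586,9) with yaw -18.7°, so it needs roughly +69 along dock x and +65 along dock y. The sizes check out. I'm approaching behind the plate's near edge.

Call:
play_rows:
  increments:
    - {"slide":[2.4,5.5,0],"twist":[0,0,-0.1]}
    - {"slide":[4.8,11,0],"twist":[0,0,-0.22]}
    - {"slide":[7.2,16.5,0],"twist":[0,0,-0.34]}
    - {"slide":[9.6,22,0],"twist":[0,0,-0.44]}
    - {"slide":[12,27.5,0],"twist":[0,0,-0.54]}
  fingers: 6.5

```text
clock: 0.72
tool_pos: [382.8, -262.7, 230.8]
ee_rot: [[0.996, -0.091, -0.0], [-0.091, -0.996, 0.0], [-0.0, -0.0, -1.0]]
ft_force: [1.4, -0.2, 0.9]
opening: 0.759
finger_force: 0.0
```

Call:
play_rows:
  increments:
    - {"slide":[2.4,5.5,0],"twist":[0,0,0]}
    - {"slide":[4.8,11,-3],"twist":[0,0,0]}
    - {"slide":[7.2,16.5,-6],"twist":[0,0,0]}
    - {"slide":[9.6,22,-10],"twist":[0,0,0]}
    - {"slide":[11.9,28.1,-14],"twist":[0,0,0]}

```text
clock: 1.35
tool_pos: [491.6, -7.7, 107.2]
ee_rot: [[0.996, -0.087, 0.0], [-0.087, -0.996, -0.0], [0.0, 0.0, -1.0]]
ft_force: [1.1, -0.0, 0.7]
opening: 0.757
finger_force: 0.0
```

Call:
play_rows:
  increments:
    - {"slide":[0,0,-1],"twist":[0,0,0]}
    - {"slide":[0,0,-3],"twist":[0,0,0]}
    - {"slide":[0,0,-5],"twist":[0,0,0]}
    - {"slide":[0,0,-6],"twist":[0,0,0]}
    - {"slide":[0,0,-6],"twist":[0,0,0]}

```text
clock: 1.98
tool_pos: [490.8, -10.2, 47.6]
ee_rot: [[0.996, -0.089, -0.002], [-0.089, -0.996, 0.0], [-0.002, 0.0, -1.0]]
ft_force: [0.3, -0.5, 0.5]
opening: 0.76
finger_force: 0.0
```

```bash
python3 - <<'E'
from rig import telemetry, capture
import cv2
p,d=capture("wrist");q,_=capture("side")
import numpy as np
a=cv2.resize(p,(480,300));b=cv2.resize(q[130:330,170:490],(480,300))
cv2.imwrite("pics/w1.png",np.vstack([a,b])[:,:,::-1])
print(telemetry.state()['tool_pos'],telemetry.state()['clock'])
E
```

```text
[491.78634839  -9.93335836  49.1761499 ] 2.075
```

View pics/w1.png

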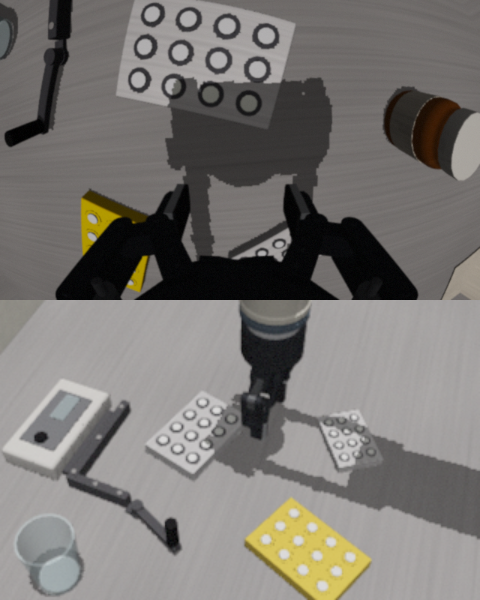

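The wrist view (top) shows the plate ahead at (205,60), with its near edge clear of the fingers at (175,215) and (300,215). The small decoy plate sits behind at (262,245). The tool stopped 27 mm short in y.

```bash
python3 - <<'E'
from h import *
print(cast('scene',[[240,195],[223,212],[257,178],[229,178],[252,213]],12).round(0).tolist())
E
```

```text
[[386.0, -52.0, 12.0], [383.0, -107.0, 12.0], [390.0, 7.0, 12.0], [335.0, -24.0, 12.0], [438.0, -79.0, 12.0]]
```

Call:
play_rows:
  increments:
    - {"slide":[0.6,1.5,0],"twist":[0,0,0]}
    - {"slide":[1,2.5,-1],"twist":[0,0,0]}
    - {"slide":[1,2.5,-2],"twist":[0,0,0]}
    - {"slide":[1,2.5,-2],"twist":[0,0,0]}
    - {"slide":[1,2.5,-2],"twist":[0,0,0]}

```text
clock: 2.7
tool_pos: [501.3, 15.4, 28.3]
ee_rot: [[0.996, -0.087, -0.001], [-0.087, -0.996, -0.0], [-0.0, 0.0, -1.0]]
ft_force: [-0.6, -0.1, 0.4]
opening: 0.761
finger_force: 0.0
```

Call:
play_rows:
  increments:
    - {"slide":[0,0,-1],"twist":[0,0,0]}
    - {"slide":[0,0,-2],"twist":[0,0,0]}
    - {"slide":[0,0,-2.4],"twist":[0,0,0]}
    - {"slide":[0.5,-0.05,-2.4],"twist":[0,0,0]}
    - {"slide":[1,-0.1,-2.4],"twist":[0,0,0]}

```text
clock: 3.32
tool_pos: [512.1, 14.5, 4.8]
ee_rot: [[0.996, -0.087, 0.001], [-0.087, -0.996, 0.0], [0.001, -0.0, -1.0]]
ft_force: [0.8, -0.1, 0.3]
opening: 0.761
finger_force: 0.0
```

Call:
play_rows:
  increments:
    - {"slide":[0.7,-0.06,0],"twist":[0,0,0]}
    - {"slide":[1.4,-0.13,0],"twist":[0,0,0]}
    - {"slide":[2.1,-0.19,0],"twist":[0,0,0]}
    - {"slide":[2.8,-0.25,0],"twist":[0,0,0]}
    - {"slide":[3.5,-0.32,0],"twist":[0,0,0]}

```text
clock: 3.95
tool_pos: [546.8, 11.2, 4.4]
ee_rot: [[0.996, -0.087, -0.0], [-0.087, -0.996, -0.0], [-0.0, 0.0, -1.0]]
ft_force: [-2.4, -1.3, 1.4]
opening: 0.763
finger_force: 1.3
```

Call:
play_rows:
  increments:
    - {"slide":[0.8,-0.07,0],"twist":[0,0,0]}
    - {"slide":[1.6,-0.14,0],"twist":[0,0,0]}
    - {"slide":[2.4,-0.21,0],"twist":[0,0,0]}
    - {"slide":[3.2,-0.28,0],"twist":[0,0,0]}
    - {"slide":[4.0,-0.36,0],"twist":[0,0,0]}

```text
clock: 4.58
tool_pos: [587.0, 7.8, 4.5]
ee_rot: [[0.996, -0.087, -0.0], [-0.087, -0.996, 0.0], [-0.0, -0.0, -1.0]]
ft_force: [-2.9, 0.6, 1.3]
opening: 0.757
finger_force: 1.7
```

```bash
cat > look.py <<'E'
from rig import telemetry, capture
from h import *
import sys
O=np.array([709,128.]);a=np.radians(-5.1);X=np.array([np.cos(a),np.sin(a)]);Y=np.array([-X[1],X[0]])
def look(tag,seed):
    ims=[]
    for n in('scene','side'):
        p,d=capture(n);W=world(n,d);z=W[...,2];V=p.max(2).astype(int);D=(W[...,:2]-O)@np.c_[X,Y]
        m=(d>0)&(z>11)&(z<26)&(V>80)&(V-p.min(2)<40)&(D[...,0]>-170)&(D[...,0]<6)&(D[...,1]<6)&(D[...,1]>-230)
        nn,l,s,c=cv2.connectedComponentsWithStats(m.astype(np.uint8));i=1+np.argmax(s[1:,4])
        Q=D[l==i];print(n,'dock frame rect',rect(Q),len(Q),'max',np.percentile(Q,98,axis=0).round(1))
        ims.append(cv2.resize(p[120:300,250:490] if n=='scene' else p[130:310,170:410],(480,360)))
        if n=='scene':
            pass
    cv2.imwrite(f'pics/{tag}.png',np.hstack(ims)[:,:,::-1][:,:800] if 0 else cv2.resize(np.hstack(ims),(800,300))[:,:,::-1])
    s=telemetry.state();t=np.array(s['tool_pos']);print('tool dock',((t[:2]-O)@np.c_[X,Y]).round(1),t[2].round(1),s['clock'],np.round(s['ft_force'],1))
look(sys.argv[1],None)
E
python3 look.py a1
```

```text
scene dock frame rect (array([ -56.9, -120.7]), array([129.3,  87.2]), 89.78) 1688 max [-14.4 -59.4]
side dock frame rect (array([ -56.1, -117.6]), array([128.6,  87.9]), 89.96) 1318 max [-14.9 -54.6]
tool dock [-110.1 -130.6] 4.6 4.675 [-1.  -0.1 -0.2]
```

View pics/a1.png

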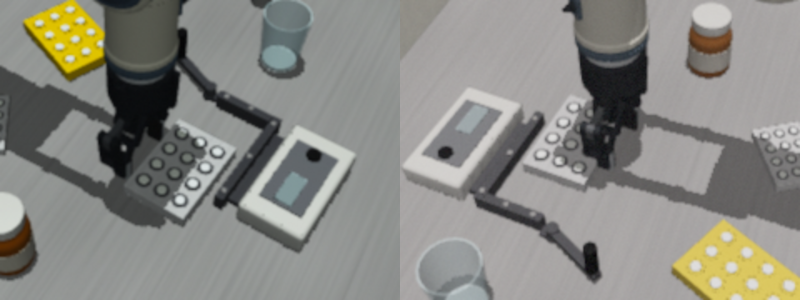

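Both views show the plate parallel to the dock, 13 mm short of the far stop, with 55 mm to go to the side stop. I'll push a little further, then go round to its right edge.

Call:
play_rows:
  increments:
    - {"slide":[0.4,-0.04,0],"twist":[0,0,0]}
    - {"slide":[0.8,-0.07,0],"twist":[0,0,0]}
    - {"slide":[0.8,-0.07,0],"twist":[0,0,0]}
    - {"slide":[-0.5,0.04,0],"twist":[0,0,0]}
    - {"slide":[-1.5,0.14,0],"twist":[0,0,0]}

```text
clock: 5.3
tool_pos: [570.6, 9.2, 4.5]
ee_rot: [[0.996, -0.087, 0.0], [-0.087, -0.996, -0.0], [0.0, -0.0, -1.0]]
ft_force: [-0.6, -0.4, 0.1]
opening: 0.76
finger_force: 0.0
```

Call:
play_rows:
  increments:
    - {"slide":[0,0,3],"twist":[0,0,0]}
    - {"slide":[0,0,6],"twist":[0,0,0]}
    - {"slide":[0,0,6],"twist":[0,0,0]}
    - {"slide":[2.5,-4,6],"twist":[0,0,0]}
    - {"slide":[4,-8,6],"twist":[0,0,0]}
  fingers: 0

```text
clock: 5.92
tool_pos: [611.3, -71.2, 63.2]
ee_rot: [[0.996, -0.086, -0.001], [-0.086, -0.996, 0.0], [-0.001, -0.0, -1.0]]
ft_force: [0.9, 0.3, 0.1]
opening: 0.001
finger_force: 0.0
```

```bash
python3 look.py a2
```

```text
scene dock frame rect (array([ -48.7, -120.3]), array([129.3,  87.2]), 89.88) 1949 max [ -6.7 -59.4]
side dock frame rect (array([-43.5, -88.7]), array([188.6,  99. ]), 89.86) 2055 max [  4.5 -36.4]
tool dock [ -79.4 -210.3] 62.8 6.025 [ 0.3  0.1 -0.5]
```

Call:
play_rows:
  increments:
    - {"slide":[1.5,-0.3,0],"twist":[0,0,0]}
    - {"slide":[3,-0.5,0],"twist":[0,0,0]}
    - {"slide":[3,-0.5,-3],"twist":[0,0,0]}
    - {"slide":[3,-0.5,-5.7],"twist":[0,0,0]}
    - {"slide":[3,-0.5,-5.7],"twist":[0,0,0]}

```text
clock: 6.65
tool_pos: [638.4, -74.7, 3.2]
ee_rot: [[0.996, -0.087, -0.007], [-0.087, -0.996, 0.002], [-0.007, -0.001, -1.0]]
ft_force: [0.0, -0.1, 0.1]
opening: -0.002
finger_force: 0.0
```

Call:
play_rows:
  increments:
    - {"slide":[0.06,0.7,0],"twist":[0,0,0]}
    - {"slide":[0.13,1.4,0],"twist":[0,0,0]}
    - {"slide":[0.19,2.1,0],"twist":[0,0,0]}
    - {"slide":[0.25,2.8,0],"twist":[0,0,0]}
    - {"slide":[0.31,3.5,0],"twist":[0,0,0]}

```text
clock: 7.28
tool_pos: [645.4, -41.5, 9.1]
ee_rot: [[0.996, -0.088, 0.002], [-0.088, -0.996, -0.002], [0.003, 0.002, -1.0]]
ft_force: [0.8, -6.5, 4.6]
opening: -0.002
finger_force: 3.4
```

```bash
python3 look.py a3
```

```text
scene dock frame rect (array([-38.4, -99.5]), array([ 67.1, 129.3]), 1.06) 1051 max [ -6.3 -37.8]
side dock frame rect (array([ -46.7, -102.2]), array([ 93.2, 140.2]), 0.16) 2028 max [ -8.3 -33.7]
tool dock [ -48.3 -173.5] 9.0 7.375 [ 0.9 -2.6  4.5]
```

Call:
play_rows:
  increments:
    - {"slide":[0.06,0.6,0],"twist":[0,0,0]}
    - {"slide":[0.11,1.2,0],"twist":[0,0,0]}
    - {"slide":[0.16,1.8,0],"twist":[0,0,0]}
    - {"slide":[0.21,2.4,0],"twist":[0,0,0]}
    - {"slide":[0.27,3.0,0],"twist":[0,0,0]}

```text
clock: 8.0
tool_pos: [648.0, -12.0, 9.0]
ee_rot: [[0.996, -0.088, 0.002], [-0.088, -0.996, -0.002], [0.002, 0.002, -1.0]]
ft_force: [-1.2, -5.8, 7.2]
opening: -0.002
finger_force: 4.2
```

```bash
python3 look.py a4
```

```text
scene dock frame rect (array([-36.5, -70.8]), array([ 62. , 128.6]), 0.78) 957 max [-6.5 -9.3]
side dock frame rect (array([-46.8, -71. ]), array([ 92.5, 153.9]), 0.22) 2187 max [-8.5 -2.8]
tool dock [ -48.3 -144. ] 8.9 8.1 [ 0.6 -4.6  5.4]
```

View pics/a4.png

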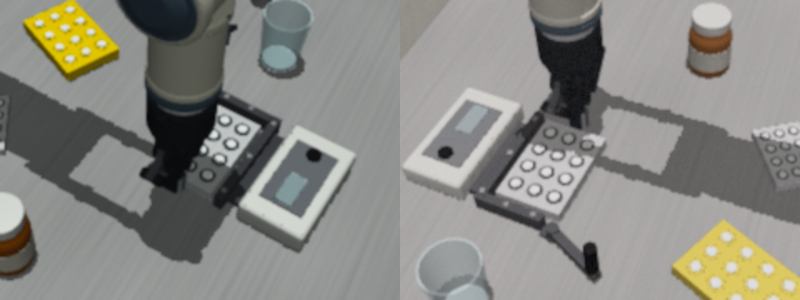

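Both views show the plate almost at the side stop (about 7 mm left) and about 5 mm from the far stop. I'll close in gently.

Call:
play_rows:
  increments:
    - {"slide":[0.02,0.2,0],"twist":[0,0,0]}
    - {"slide":[0.03,0.35,0],"twist":[0,0,0]}
    - {"slide":[0.04,0.5,0],"twist":[0,0,0]}
    - {"slide":[0.05,0.6,0],"twist":[0,0,0]}
    - {"slide":[0.06,0.7,0],"twist":[0,0,0]}

```text
clock: 8.72
tool_pos: [648.6, -5.1, 8.9]
ee_rot: [[0.996, -0.088, 0.002], [-0.088, -0.996, -0.002], [0.002, 0.002, -1.0]]
ft_force: [-0.6, -6.5, 6.5]
opening: -0.002
finger_force: 4.3
```

Call:
play_rows:
  increments:
    - {"slide":[0.01,0.06,0],"twist":[0,0,0]}
    - {"slide":[0.01,0.12,0],"twist":[0,0,0]}
    - {"slide":[0.02,0.18,0],"twist":[0,0,0]}
    - {"slide":[0.02,0.24,0],"twist":[0,0,0]}
    - {"slide":[0.03,0.3,0],"twist":[0,0,0]}

```text
clock: 9.35
tool_pos: [648.7, -3.7, 9.0]
ee_rot: [[0.996, -0.089, 0.002], [-0.089, -0.996, -0.005], [0.002, 0.004, -1.0]]
ft_force: [-2.2, -12.9, 7.6]
opening: 0.0
finger_force: 7.0
```

The plate has contacted the side stop. I'll back off and go round to the near edge.

Call:
play_rows:
  increments:
    - {"slide":[-0.1,-1.5,0],"twist":[0,0,0]}
    - {"slide":[-0.2,-2.3,0],"twist":[0,0,0]}
    - {"slide":[-0.2,-2.3,3],"twist":[0,0,0]}
    - {"slide":[-0.2,-2.3,6],"twist":[0,0,0]}
    - {"slide":[-0.2,-2.3,6],"twist":[0,0,0]}

```text
clock: 9.98
tool_pos: [647.6, -23.7, 70.5]
ee_rot: [[0.996, -0.087, 0.005], [-0.087, -0.996, 0.0], [0.005, -0.001, -1.0]]
ft_force: [-0.4, -0.5, 0.2]
opening: -0.003
finger_force: 0.0
```

Call:
play_rows:
  increments:
    - {"slide":[-2,3,0],"twist":[0,0,0]}
    - {"slide":[-4,6,0],"twist":[0,0,0]}
    - {"slide":[-6,9,0],"twist":[0,0,0]}
    - {"slide":[-6.8,10.2,0],"twist":[0,0,0]}
    - {"slide":[-6.8,10.2,0],"twist":[0,0,0]}
  fingers: 5

```text
clock: 10.6
tool_pos: [577.6, 78.6, 66.7]
ee_rot: [[0.996, -0.086, -0.001], [-0.086, -0.996, -0.0], [-0.001, 0.0, -1.0]]
ft_force: [-1.3, -0.5, 0.4]
opening: 0.588
finger_force: 0.0
```

```bash
python3 look.py a5
```

```text
scene dock frame rect (array([-48.8, -62.8]), array([ 86.7, 128.2]), 0.93) 1628 max [-6.9 -2.1]
side dock frame rect (array([-43.8, -64.4]), array([140.5,  99.6]), 90.0) 1766 max [4.4 3.9]
tool dock [-125.6  -61.9] 67.1 10.7 [1.  0.1 0.4]
```

Call:
play_rows:
  increments:
    - {"slide":[0,0,-3],"twist":[0,0,0]}
    - {"slide":[0,0,-6.2],"twist":[0,0,0]}
    - {"slide":[0,0,-6.2],"twist":[0,0,0]}
    - {"slide":[0.8,-0.07,-6.2],"twist":[0,0,0]}
    - {"slide":[1.8,-0.16,-6.2],"twist":[0,0,0]}

```text
clock: 11.32
tool_pos: [598.2, 76.3, 7.7]
ee_rot: [[0.996, -0.087, 0.004], [-0.087, -0.996, 0.0], [0.004, -0.0, -1.0]]
ft_force: [0.3, -0.5, 0.1]
opening: 0.584
finger_force: 0.0
```

Call:
play_rows:
  increments:
    - {"slide":[0.2,-0.02,0],"twist":[0,0,0]}
    - {"slide":[0.4,-0.04,0],"twist":[0,0,0]}
    - {"slide":[0.6,-0.05,0],"twist":[0,0,0]}
    - {"slide":[0.8,-0.07,0],"twist":[0,0,0]}
    - {"slide":[1.0,-0.09,0],"twist":[0,0,0]}

```text
clock: 11.95
tool_pos: [605.3, 75.9, 5.8]
ee_rot: [[0.996, -0.087, -0.002], [-0.087, -0.996, 0.0], [-0.002, -0.0, -1.0]]
ft_force: [-5.2, 0.7, 4.2]
opening: 0.584
finger_force: 2.6
```

Call:
play_rows:
  increments:
    - {"slide":[0.06,0,0],"twist":[0,0,0]}
    - {"slide":[0.12,-0.01,0],"twist":[0,0,0]}
    - {"slide":[0.18,-0.01,0],"twist":[0,0,0]}
    - {"slide":[0.24,-0.02,0],"twist":[0,0,0]}
    - {"slide":[0.3,-0.02,0],"twist":[0,0,0]}

```text
clock: 12.58
tool_pos: [606.7, 75.9, 5.7]
ee_rot: [[0.996, -0.087, -0.006], [-0.087, -0.996, 0.0], [-0.006, 0.0, -1.0]]
ft_force: [-14.8, 0.5, 9.3]
opening: 0.585
finger_force: 7.1
```

Call:
play_rows:
  increments:
    - {"slide":[0.05,0,0],"twist":[0,0,0]}
    - {"slide":[-1,0.09,0],"twist":[0,0,0]}
    - {"slide":[-2,0.18,0],"twist":[0,0,0]}
    - {"slide":[-2.3,0.2,3],"twist":[0,0,0]}
    - {"slide":[-2.3,0.2,6],"twist":[0,0,0]}

```text
clock: 13.2
tool_pos: [585.3, 77.5, 65.6]
ee_rot: [[0.996, -0.087, -0.001], [-0.087, -0.996, -0.0], [-0.001, 0.0, -1.0]]
ft_force: [1.4, 0.6, -1.1]
opening: 0.588
finger_force: 0.0
```

Call:
play_rows:
  increments:
    - {"slide":[-3,0,3],"twist":[0,0,0]}
    - {"slide":[-6,0,6],"twist":[0,0,0]}
    - {"slide":[-9,0,6],"twist":[0,0,0]}
    - {"slide":[-11,0,6],"twist":[0,0,0]}
    - {"slide":[-11,0,6],"twist":[0,0,0]}
  fingers: 0

```text
clock: 13.82
tool_pos: [475.5, 77.5, 125.8]
ee_rot: [[0.996, -0.087, 0.002], [-0.087, -0.996, 0.0], [0.002, -0.0, -1.0]]
ft_force: [-0.2, 0.1, 0.4]
opening: -0.004
finger_force: 0.0
```

```bash
python3 look.py a6; python3 - <<'E'
import cv2;from rig import capture
p,_=capture('scene');q,_=capture('side')
import numpy as np
a=cv2.resize(p[150:260,290:450],(640,300*1),interpolation=2)[:, :];b=cv2.resize(q[170:300,190:360],(640,300),interpolation=2)
cv2.imwrite('pics/a6z.png',np.vstack([a,b])[:,:,::-1])
E
```

```text
scene dock frame rect (array([-40.4, -62.1]), array([ 92.1, 130.1]), 0.34) 1908 max [-1.  -2.2]
side dock frame rect (array([-41. , -64.4]), array([ 94. , 140.8]), 0.04) 2313 max [3.9 3.4]
tool dock [-227.1  -71. ] 125.6 13.925 [-0.3 -0.9 -0. ]
```

View pics/a6z.png

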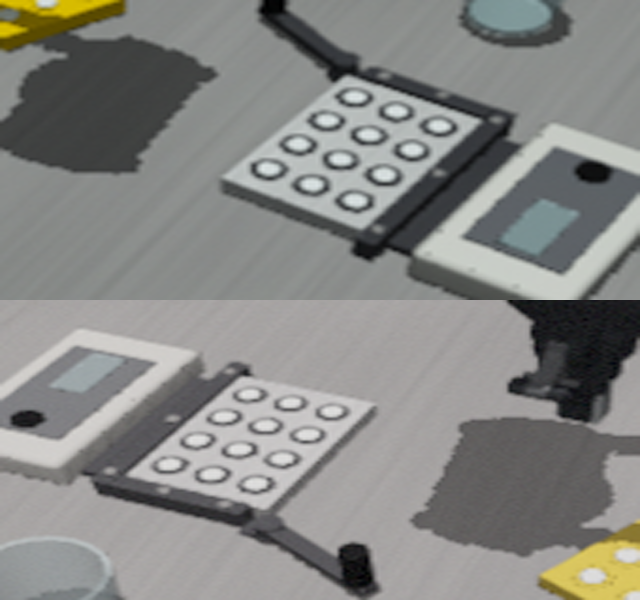

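Both crops show the plate's edges against the far and side stops with no visible gap. One light confirming push on the right edge makes sure of the y seating before latching.

Call:
play_rows:
  increments:
    - {"slide":[4.5,-3,0],"twist":[0,0,0]}
    - {"slide":[9,-6,0],"twist":[0,0,0]}
    - {"slide":[13.5,-9,0],"twist":[0,0,0]}
    - {"slide":[17.3,-11,-3],"twist":[0,0,0]}
    - {"slide":[17.3,-11,-6],"twist":[0,0,0]}

```text
clock: 14.65
tool_pos: [651.3, -34.7, 62.4]
ee_rot: [[0.996, -0.089, -0.001], [-0.089, -0.996, -0.0], [-0.001, 0.0, -1.0]]
ft_force: [0.4, 0.9, -0.4]
opening: 0.003
finger_force: 0.0
```

Call:
play_rows:
  increments:
    - {"slide":[0,0,-3],"twist":[0,0,0]}
    - {"slide":[0,0,-5.8],"twist":[0,0,0]}
    - {"slide":[0,0,-5.8],"twist":[0,0,0]}
    - {"slide":[0.09,1,-5.8],"twist":[0,0,0]}
    - {"slide":[0.18,2,-5.8],"twist":[0,0,0]}

```text
clock: 15.28
tool_pos: [652.3, -11.8, 9.6]
ee_rot: [[0.996, -0.087, 0.003], [-0.087, -0.996, 0.0], [0.003, -0.0, -1.0]]
ft_force: [-0.2, 1.3, -0.6]
opening: -0.004
finger_force: 0.0
```

Call:
play_rows:
  increments:
    - {"slide":[0.03,0.3,0],"twist":[0,0,0]}
    - {"slide":[0.05,0.5,0],"twist":[0,0,0]}
    - {"slide":[0.06,0.7,0],"twist":[0,0,0]}
    - {"slide":[0.08,0.85,0],"twist":[0,0,0]}
    - {"slide":[0.09,0.98,0],"twist":[0,0,0]}

```text
clock: 15.9
tool_pos: [651.7, -4.7, 7.7]
ee_rot: [[0.996, -0.088, -0.0], [-0.088, -0.996, -0.003], [-0.0, 0.003, -1.0]]
ft_force: [-1.0, -8.5, 1.2]
opening: -0.001
finger_force: 4.2
```

Call:
play_rows:
  increments:
    - {"slide":[0.01,0.12,0],"twist":[0,0,0]}
    - {"slide":[0.01,0.12,0],"twist":[0,0,0]}
    - {"slide":[-0.1,-1.4,0],"twist":[0,0,0]}
    - {"slide":[-0.2,-2.4,3],"twist":[0,0,0]}
    - {"slide":[-0.2,-2.4,8],"twist":[0,0,0]}

```text
clock: 16.52
tool_pos: [648.1, -27.7, 85.3]
ee_rot: [[0.996, -0.088, -0.006], [-0.088, -0.996, 0.001], [-0.006, -0.001, -1.0]]
ft_force: [0.7, 0.8, 0.1]
opening: 0.0
finger_force: 0.0
```

Call:
play_rows:
  increments:
    - {"slide":[-2,4.5,2],"twist":[0,0,0]}
    - {"slide":[-4.5,9,2],"twist":[0,0,0]}
    - {"slide":[-7,13.5,2],"twist":[0,0,0]}
    - {"slide":[-9.6,18,2],"twist":[0,0,0]}
    - {"slide":[-9.6,21,2],"twist":[0,0,0]}
  fingers: 4.5

```text
clock: 17.15
tool_pos: [552.3, 185.1, 107.8]
ee_rot: [[0.996, -0.085, -0.0], [-0.085, -0.996, 0.001], [-0.0, -0.001, -1.0]]
ft_force: [1.6, -0.1, 0.3]
opening: 0.53
finger_force: 0.0
```

```bash
python3 look.py a7; python3 - <<'E'
import cv2;from rig import capture
p,_=capture('wrist')
cv2.imwrite('pics/w2.png',p[:,:,::-1])
E
```

```text
scene dock frame rect (array([-40.5, -62.7]), array([ 92.7, 128.4]), 0.07) 1879 max [-0.4 -2.9]
side dock frame rect (array([-29.9, -45.9]), array([103.6,  71.6]), 89.87) 936 max [4.9 4.5]
tool dock [-160.4   44. ] 107.6 17.25 [ 0.3 -0.6 -0. ]
```

View pics/w2.png

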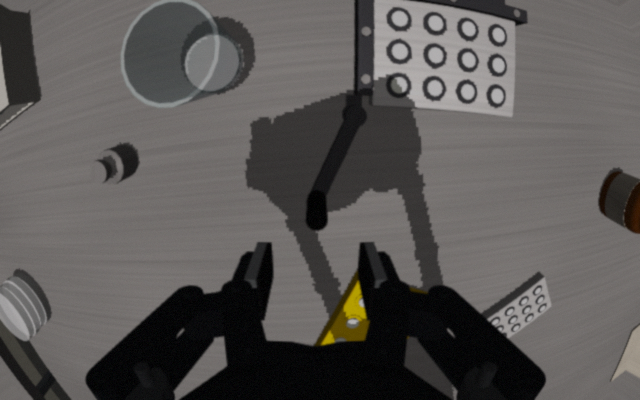

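The wrist view shows the plate seated at (440,55) and the knob at (317,210), centred between the finger tips at (260,260) and (372,260). I'll lower over it and grip.

Call:
play_rows:
  increments:
    - {"slide":[0,0,-3],"twist":[0,0,0]}
    - {"slide":[0,0,-5.5],"twist":[0,0,0]}
    - {"slide":[0,0,-7.7],"twist":[0,0,0]}
    - {"slide":[0,0,-7.7],"twist":[0,0,0]}
    - {"slide":[0,0,-7.7],"twist":[0,0,0]}

```text
clock: 17.92
tool_pos: [554.5, 182.6, 31.5]
ee_rot: [[0.996, -0.088, 0.001], [-0.088, -0.996, 0.0], [0.001, -0.0, -1.0]]
ft_force: [0.7, -0.4, -0.0]
opening: 0.522
finger_force: 0.0
```

Call:
play_rows:
  increments:
    - {"slide":[0,0,0],"twist":[0,0,0]}
    - {"slide":[0,0,0],"twist":[0,0,0]}
    - {"slide":[0,0,0],"twist":[0,0,0]}
    - {"slide":[0,0,0],"twist":[0,0,0]}
    - {"slide":[0,0,0],"twist":[0,0,0]}
  fingers: 1.0
  squeeze: 20

```text
clock: 18.55
tool_pos: [554.4, 183.4, 31.8]
ee_rot: [[0.996, -0.087, 0.002], [-0.087, -0.996, 0.0], [0.002, -0.001, -1.0]]
ft_force: [-1.2, 0.7, 5.7]
opening: 0.164
finger_force: 20.8
```

Call:
play_rows:
  increments:
    - {"slide":[-0.49,-1.06,0],"twist":[0,0,0]}
    - {"slide":[-0.81,-2.27,0],"twist":[0,0,0]}
    - {"slide":[-0.92,-3.5,0],"twist":[0,0,0]}
    - {"slide":[-0.81,-4.75,0],"twist":[0,0,0]}
    - {"slide":[-0.49,-5.96,0],"twist":[0,0,0]}

```text
clock: 19.18
tool_pos: [549.0, 123.9, 31.3]
ee_rot: [[0.996, -0.086, 0.001], [-0.086, -0.996, 0.001], [0.001, -0.002, -1.0]]
ft_force: [-0.1, 3.3, 5.3]
opening: 0.165
finger_force: 21.2
```

Call:
play_rows:
  increments:
    - {"slide":[0.53,-1.13,0],"twist":[0,0,0]}
    - {"slide":[1.24,-2.15,0],"twist":[0,0,0]}
    - {"slide":[2.12,-3.03,0],"twist":[0,0,0]}
    - {"slide":[3.14,-3.74,0],"twist":[0,0,0]}
    - {"slide":[4.27,-4.27,0],"twist":[0,0,0]}

```text
clock: 19.8
tool_pos: [591.8, 81.8, 30.9]
ee_rot: [[0.996, -0.086, -0.0], [-0.086, -0.996, 0.003], [-0.0, -0.003, -1.0]]
ft_force: [-1.2, 9.4, 5.4]
opening: 0.166
finger_force: 21.5
```

Call:
play_rows:
  increments:
    - {"slide":[0.5,-0.1,0],"twist":[0,0,0]}
    - {"slide":[1.0,-0.2,0],"twist":[0,0,0]}
    - {"slide":[1.4,-0.25,0],"twist":[0,0,0]}
    - {"slide":[1.7,-0.3,0],"twist":[0,0,0]}
    - {"slide":[1.95,-0.3,0],"twist":[0,0,0]}

```text
clock: 20.42
tool_pos: [607.4, 78.9, 30.6]
ee_rot: [[0.996, -0.086, -0.01], [-0.086, -0.996, 0.002], [-0.01, -0.001, -1.0]]
ft_force: [-23.4, 5.4, 16.5]
opening: 0.165
finger_force: 22.5
```

Call:
play_rows:
  increments:
    - {"slide":[0.05,0,0],"twist":[0,0,0]}
    - {"slide":[0.1,0,0],"twist":[0,0,0]}
    - {"slide":[0.15,0,0],"twist":[0,0,0]}
    - {"slide":[0.2,0,0],"twist":[0,0,0]}
    - {"slide":[0.2,0,0],"twist":[0,0,0]}

```text
clock: 21.05
tool_pos: [607.9, 79.0, 30.5]
ee_rot: [[0.996, -0.086, -0.013], [-0.086, -0.996, 0.001], [-0.013, -0.0, -1.0]]
ft_force: [-24.3, 4.2, 17.0]
opening: 0.165
finger_force: 22.7
```

The latch is on its end stop. I'll release the strain, open and lift.

Call:
play_rows:
  increments:
    - {"slide":[-0.15,0.02,0],"twist":[0,0,0]}
    - {"slide":[-0.25,0.03,0],"twist":[0,0,0]}
    - {"slide":[-0.25,0.03,0],"twist":[0,0,0]}
    - {"slide":[-0.25,0.03,0],"twist":[0,0,0]}
    - {"slide":[-0.25,0.03,0],"twist":[0,0,0]}
  fingers: 4.5

```text
clock: 21.68
tool_pos: [610.7, 78.1, 30.4]
ee_rot: [[0.996, -0.087, -0.0], [-0.087, -0.996, -0.0], [-0.0, 0.0, -1.0]]
ft_force: [-0.0, -0.3, 0.7]
opening: 0.529
finger_force: 0.0
```

Call:
play_rows:
  increments:
    - {"slide":[0,0,2],"twist":[0,0,0]}
    - {"slide":[0,0,5],"twist":[0,0,0]}
    - {"slide":[0,0,9],"twist":[0,0,0]}
    - {"slide":[-4,0,11],"twist":[0,0,0]}
    - {"slide":[-10,0,11],"twist":[0,0,0]}

```text
clock: 22.3
tool_pos: [511.6, 78.3, 144.9]
ee_rot: [[0.996, -0.087, 0.006], [-0.087, -0.996, 0.001], [0.006, -0.001, -1.0]]
ft_force: [-1.0, 0.3, 0.9]
opening: 0.527
finger_force: 0.0
```

Call:
play_rows:
  increments:
    - {"slide":[-4,0,0],"twist":[0,0,0]}
    - {"slide":[-8,0,0],"twist":[0,0,0]}
    - {"slide":[-10,0,0],"twist":[0,0,0]}
    - {"slide":[-10,0,0],"twist":[0,0,0]}
    - {"slide":[-10,0,0],"twist":[0,0,0]}

```text
clock: 22.92
tool_pos: [411.4, 78.3, 141.6]
ee_rot: [[0.996, -0.087, 0.002], [-0.087, -0.996, 0.0], [0.002, -0.0, -1.0]]
ft_force: [0.2, 0.2, -0.0]
opening: 0.526
finger_force: 0.0
```

```bash
python3 look.py a8; python3 - <<'E'
import cv2;from rig import capture
import numpy as np
from h import *
p,d=capture('scene');q,e=capture('side')
for n,i,dd in(('scene',p,d),('side',q,e)):
    W=world(n,dd);m=(dd>0)&(W[...,2]>40)&(W[...,2]<66)&(i.max(2)<75)&(W[...,0]>560)&(W[...,0]<650)&(W[...,1]>40)&(W[...,1]<120);print('knob',m.sum(),rect(W[m]) if m.any() else '')
a=cv2.resize(p[150:260,290:450],(640,300),interpolation=2);b=cv2.resize(q[170:300,190:360],(640,300),interpolation=2)
cv2.imwrite('pics/a8z.png',np.vstack([a,b])[:,:,::-1])
E
```

```text
scene dock frame rect (array([-41.9, -62. ]), array([129.8,  94.6]), 89.54) 1910 max [-0.7 -2.3]
side dock frame rect (array([-46.6, -64.8]), array([141.5, 105.1]), 90.0) 2336 max [4.1 3.1]
tool dock [-292.1  -76.1] 140.9 23.025 [0.  0.2 0. ]
knob 69 (array([610.4,  76.3]), array([13.1, 12.9]), 63.83)
knob 80 (array([609.8,  81.1]), array([13.8, 14.1]), 82.7)
```

View pics/a8z.png

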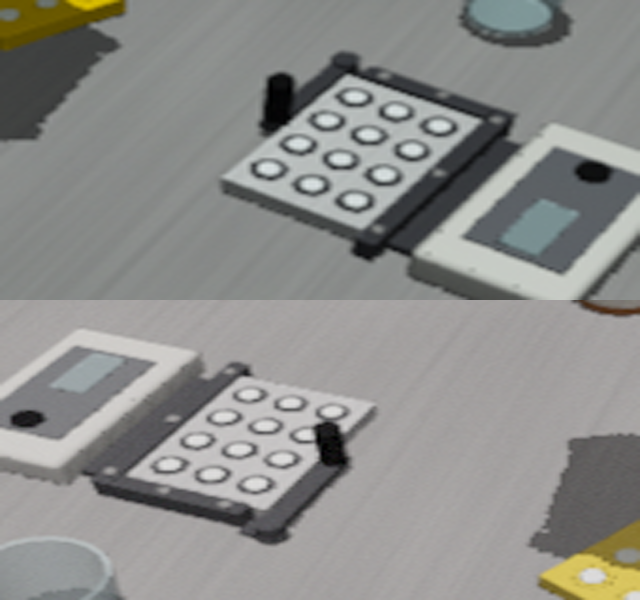

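The plate is still seated against both stops. The latch lies along the near edge, with the knob at (610,78) against the expected (610,77), so it is fully closed.

```bash
python3 -c "
from rig import job_done
print(job_done())"
```

```text
the job is handed in; nothing more can be done
None
```

I handed the job in at about 23 s: the last pictures show the plate flush against both stops and the latch at its end stop, with the arm clear. The robot did not go near the beaker, jar or weight, and the hand-in returned no verdict.

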